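Close a module press fixture: lower the press plate over its guide pins

TASK

Close the press fixture over the circuit module: of the two aluminium press plates lying on the mat, take the one whose holes match the fixture's two guide pins, and lower it by its handle over both pins, keeping it level and not forcing it. Keep hold of it until it is fully down and lies flush on the fixture, then let go; leave the other plate where it is.

Things in the scene. Friction and masses are not known exactly. Their poses are not given: they have to be found in the camera images.
- plate_mid (a point): Middle of the press plate to use, half-way up: 30 mm above its underside. Plain aluminium, about 0.58 kg (give or take a quarter), 76 (x) x 180 (y) x 14 mm thick, lying flat. Two through holes, 14.5 mm in diameter, on its long centre line, 66 mm either side of the middle (132 mm apart, the wider pair of the two plates). z up; the same either way round.
- plate_handle (a point): Top centre of that plate's handle, 60 mm above the underside: a rigid block in the middle of the plate's top face, 56 mm along the plate's x, 18 mm thick along y (the way to pinch it), 46 mm high.
- other_plate_mid (a point): The other press plate, not to be used: same sizes, material, handle and axes, but its holes are only 40 mm either side of the middle (80 mm apart), so it cannot go over the pins. One plate lies left and one right of the fixture, either way. Point half-way up, 30 mm above its underside.
- fixture: The press fixture, bolted down, origin under its centre at table height: an aluminium block 110 (x) x 230 (y) x 24 mm high, a ledge 90 x 62 x 8 mm on top of each end, a flat circuit module between the ledges, and two upright pins. Plate and fixture lie with y alike when seated.
- seat (a point): Middle of the seat, the plane of the ledge tops, 32 mm above the table; axes as the fixture. A plate lying flush has its point 30 mm above this. Two steel guide pins, 12 mm in diameter, 132 mm apart along y, rise 40 mm above the seat; the last 6 mm taper to 8.4 mm.
- slot_mid (a point): Middle of the slot along y in which the pin pair's carrier is clamped, at the seat plane. The pair is centred at x = 0 but anywhere up to 14 mm either way from here along y: not measured, to be found by touch or sight. The carrier does not yield to ordinary forces. The seated plate's point is thus up to 16 mm from here along y.
Not all that is in view belongs to the job. What is shaped like the part that bears plate_mid but black is not meant.

How it is judged:
On the way, in this order (a step that is already met when the one before it is completed fails the run):
1. the press plate is lifted clear of the table in the fingers (height (world z) of plate_mid above 0.09 m and contact force between the fingers and plate above 1 N), for 0.2 s.
2. the plate is over both pins and brought down to within 4 mm of the seat, level, still held by the fingers (x of plate_mid in the frame of seat between -0.006 and 0.006 m and y of plate_mid in the frame of seat between -0.02 and 0.02 m and z of plate_mid in the frame of seat below 0.034 m and angle between plate_mid's own z axis and vertical below 0.05 rad and contact force between the fingers and plate above 1 N), for 0.1 s.
At the end, for the whole second after the job is handed in: The press plate lies on the seat over both pins: its point 27.5 to 32 mm above the seat's middle, within 6 mm of it across (x) and 20 mm along (y), tilted less than 0.02 rad, turned less than 0.06 rad from the fixture, at rest; the other plate is within 30 mm of where it was (x of plate_mid in the frame of seat between -0.006 and 0.006 m and y of plate_mid in the frame of seat between -0.02 and 0.02 m and z of plate_mid in the frame of seat between 0.0275 and 0.032 m and angle between plate_mid's own z axis and vertical below 0.02 rad and angle between the y axis of plate_mid and the y axis of seat, either way round below 0.06 rad and linear speed of plate below 0.01 m/s and distance of other_plate_mid from where it was at the start of the episode below 0.03 m); the robot touches nothing.
It fails at once if the plate is forced: more than 60 N between it and the fixture or its pins (contact force between plate and fixture above 60 N).
It fails at once if the plate is tilted more than 0.14 rad (8 degrees) while on or just over the pins (x of plate_mid in the frame of seat between -0.006 and 0.006 m and y of plate_mid in the frame of seat between -0.02 and 0.02 m and z of plate_mid in the frame of seat below 0.072 m and angle between plate_mid's own z axis and vertical above 0.14 rad).
It fails at once if the other plate is moved more than 30 mm (distance of other_plate_mid from where it was at the start of the episode above 0.03 m).
It also fails if it takes over 54 s, if anything falls off the work surface, if the arm or the gripper's body presses on something with over 40 N, if the wrist force passes 120 N, or if a joint passes its speed limit or range.

ROBOT

A 6-joint arm with a two-finger parallel gripper is mounted at the origin on the work surface. World frame = base frame: x ahead of the robot, y to its left, z up, the work surface at z = 0. Lengths are in m, angles in rad, forces in N, time in s.
With the tool pointing down it reaches from about 0.25 to 0.775 m from the base axis. Payload 4 kg.
Tool frame: the origin (TCP) lies at the very end of the fingers, on their centre line; the grasp point (between the pads) lies 19 mm behind it (robot.hold_point_z is the distance from the TCP to the grasp point, in m); z points along the fingers, y is the line along which they close (so a half turn about z gives the same grasp; the last joint's range is limited). The gripper opens to 94 mm and grips with 3 to 60 N. Pads are 16 mm wide; open, the fingers measure 119 mm over their backs; the gripper's body (75 mm by 177 mm) begins 78 mm behind the grasp point.
Start: joints at [-1.209, 0.087, 1.371, -0, 1.684, -0.103], TCP at [0.247, -0.492, 0.206] pointing down, gripper open.
Joint ranges: [-3.1, 3.1], [-0.76, 2.03], [0.27, 2.55], [-1.08, 4.22], [0.17, 2.65], [-2.57, 2.57]. Speed limits (rad/s): [2.79, 2.79, 3.14, 3.14, 3.14, 3.14].

INTERFACE

Orientations are given as [roll, pitch, yaw] about the fixed x, y, z axes, in that order (R = Rz(yaw) Ry(pitch) Rx(roll)).
In Python, from bench import robot gives the robot as it stands.
- The arm moves only by the tool carry_out, never from a script. Its argument "steps" is a list of rows, each a list of 3 entries, a list of its own where there are three numbers: the shift along the tool's x, y, z in m, then the turn about the tool's z in units of 10 degrees (1.0 is 10 degrees), then the closure, from -1 (fully open) to 1 (shut). In form: [[[tx, ty, tz], roll, jaw], ...]. A call has 1 to 10 rows; each row is the pose to reach, as a shift and turn from the pose commanded when the call began, along the tool's axes at that moment; what a row does not reach only later rows make up. A row lasts 1/8 s, in which the tool goes at most 62.5 mm and 10.7 degrees, less where a joint would pass 70% of its speed; a pose out of reach is approached as far as the arm can. A call with a gripper value outside its range is refused whole. The fingers move at their own pace and stop on an object; the grip force is fixed at half the most. Time passes only in rows, so rows that repeat a pose let the fingers close. It gives the time, the measured TCP pose, the force, the opening and the grip force at its end, in the units of the state.
- robot.get_obs(): the state, without advancing time (a new reading comes with each control period).
- robot.snapshot(name): name is "scene" or "top"; returns a dict with "image" (384x512x3 uint8, red, green, blue), "z_map" (384x512 float32, m along the optical axis (not along the pixel's ray), 0 where there is no reading), "mtx" (3x3 intrinsics, pixels), "R" (3x3) and "t" (3): a world point X has camera coordinates R X + t. Camera axes: x right, y down, z forward; pixel columns grow to the right and rows downward; lengths in m; the calibration is good to about 2 mm. A picture is of the moment at which its call begins.
- robot.close_job(): hands the job in; it is judged then, once.
The state is a dict: "time": time; "joint_positions": joint angles; "qvel": joint speeds; "joint_torque": joint torques, N m; "tool_pos": TCP position; "ee_rot": TCP orientation; "wrist_force": force on the tool from outside, world axes, zero at the start; "wrist_torque": the same for the moment, N m; "width": finger opening in m; "finger_force": force on a finger pad.
Only numpy, scipy, OpenCV 4.12 (cv2) and the standard library are available. Lean on these libraries where they do the work, as an engineer would, in place of code of your own. Each camera call takes 0.05 s, during which the arm holds its last target. There are 200 camera calls.

## Working session

There is one attempt and no reset: what is moved stays moved. The work goes in short steps, Python scripts to look and compute and a tool call to move; the robot and the scene stay as the last step left them, time stands still between calls to the robot, and variables do not carry over. Pictures are saved under pics/ and viewed, at most 10 in all, crops included, and the job is handed in when it is done.

Besides the shell and the picture viewer there is one more tool, called after "Emit:" by a JSON object that holds its "method" and its "body", one argument or row to a line. carry_out: Moves the arm, as the interface text tells. Its arguments: {"type":"object","properties":{"steps":{"type":"array","items":{"type":"array"}}},"required":["steps"]}

```bash
mkdir -p pics; ls
python3 - <<'E'
from bench import robot
import cv2,numpy as np
print(robot.get_obs())
for n in("top","scene"):
    s=robot.snapshot(n); np.savez(f"{n}0.npz",**s)
    cv2.imwrite(f"pics/{n}0.png",s["image"][...,::-1]); print(n,s["mtx"],s["R"],s["t"])
E
```

```text
pics
{'time': 0.0, 'joint_positions': array([-1.20911660e+00,  8.79109411e-02,  1.37223294e+00,  5.39763614e-07,
        1.68358553e+00, -1.03144415e-01]), 'qvel': array([-3.05713518e-05, -1.04197272e-03,  9.74413050e-04,  2.08957213e-04,
        6.90200052e-04, -6.26669757e-04]), 'joint_torque': array([-1.07727003e-03, -3.40186930e+01, -3.02427685e+01,  7.16688344e-02,
        3.30369116e-02, -1.65475385e-04]), 'tool_pos': array([ 0.24632758, -0.49114879,  0.20433907]), 'ee_rot': array([-3.13946731e+00, -2.20537073e-04,  4.64823966e-01]), 'wrist_force': array([-0.34282931, -0.05212687,  0.14016671]), 'wrist_torque': array([-0.01306889, -0.02702329,  0.00378639]), 'finger_force': 0.0, 'width': 0.09415492680733664}
top [[465.23338153   0.         255.90665783]
 [  0.         465.23338153 189.22811697]
 [  0.           0.           1.        ]] [[-2.67837715e-03 -9.99996300e-01  4.75798867e-04]
 [-9.94867585e-01  2.61651249e-03 -1.01151577e-01]
 [ 1.01149958e-01 -7.44278943e-04 -9.94870912e-01]] [0.05716622 0.4456445  1.30416833]
scene [[386.35765863   0.         257.18655505]
 [  0.         386.35765863 189.04782815]
 [  0.           0.           1.        ]] [[-0.86924009  0.49410327  0.01684097]
 [ 0.29917598  0.55282698 -0.77773779]
 [-0.39359293 -0.67100245 -0.62836321]] [ 0.35894166 -0.09251007  1.37745797]
```

View pics/top0.png

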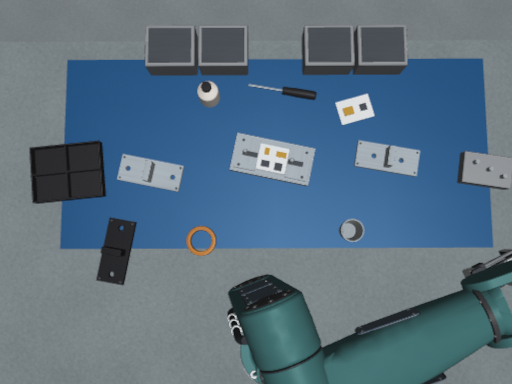

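View pics/scene0.png

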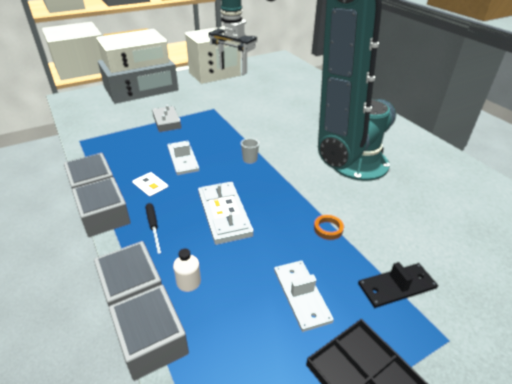

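The top view shows the wide-hole plate at left, about (150,172), with holes near (125,162) and (173,178). The narrow-hole plate is at right (388,157), and the fixture is at (272,159) with pins near (250,154) and (297,163). Next I measure the wide plate and the fixture.

```bash
cat > h.py <<'E'
import numpy as np,cv2
def world(s):
    z=s["z_map"]; K=s["mtx"]; v,u=np.indices(z.shape)
    c=np.stack([(u-K[0,2])/K[0,0]*z,(v-K[1,2])/K[1,1]*z,z],-1)
    return (c-s["t"])@s["R"]
def ray(s,u,v,h):
    d=np.array([(u-s["mtx"][0,2])/s["mtx"][0,0],(v-s["mtx"][1,2])/s["mtx"][1,1],1])@s["R"]
    o=-s["t"]@s["R"]; return o+d*(h-o[2])/d[2]
def rect(s,mask,h):
    c=max(cv2.findContours(mask.astype(np.uint8),cv2.RETR_EXTERNAL,cv2.CHAIN_APPROX_NONE)[0],key=cv2.contourArea)
    p=np.array([ray(s,*q[0],h)[:2] for q in c],np.float32)
    (cx,cy),(w,l),a=cv2.minAreaRect(p); return cx,cy,w,l,a,len(c)
E
python3 - <<'E'
import numpy as np,cv2
from h import *
s=dict(np.load("top0.npz")); W=world(s); Z=W[...,2]
im=s["image"].astype(int); gray=(im.max(-1)-im.min(-1)<45)&(im.min(-1)>85)
def box(m,u0,u1,v0,v1):
    r=np.zeros_like(m); r[v0:v1,u0:u1]=m[v0:v1,u0:u1]; return r
print("mat z",np.median(Z[200:220,300:330]))
for n,b in(("wide",(108,192,145,200)),("narrow",(345,430,130,185))):
    print(n,rect(s,box(gray|(Z>.03),*b),.014)); m=box(Z>.045,*b); print(" handle",rect(s,m,.06),np.median(W[m],0))
b=(222,322,125,195)
print("fix",rect(s,box(Z>.015,*b),.024)); 
m=box(Z>.045,*b).astype(np.uint8); n,l,st,c=cv2.connectedComponentsWithStats(m)
for i in range(1,n): print(st[i],c[i],ray(s,*c[i],.06),W[l==i].max(0))
cr=[cv2.resize(s["image"][v0:v1,u0:u1,::-1],(400,280),interpolation=cv2.INTER_CUBIC) for u0,u1,v0,v1 in((222,322,125,195),(100,200,138,208))]
cv2.imwrite("pics/c.png",np.hstack(cr))
E
```

```text
mat z 0.00040435392759096745
wide (0.49605149030685425, 0.3608649969100952, 0.18235132098197937, 0.07666423916816711, 78.52473449707031, 171)
 handle (0.49481162428855896, 0.3602987229824066, 0.02190750651061535, 0.05651717633008957, 79.90804290771484, 49) [0.49032179 0.35911094 0.05918395]
narrow (0.5370491743087769, -0.3229087293148041, 0.1816578209400177, 0.07825104147195816, 80.25953674316406, 171)
 handle (0.5351032614707947, -0.3195122182369232, 0.021247979253530502, 0.05883071944117546, 80.13340759277344, 50) [ 0.53210221 -0.31851592  0.0598126 ]
fix (0.5326125621795654, 0.010597363114356995, 0.22958889603614807, 0.1111556738615036, 78.223388671875, 227)
[241 132   1   1   1] [241. 132.] [0.6035103 0.0974069 0.06     ] [0.31159381 0.05697063 1.34252958]
[298 134   2   2   2] [298.5 134.5] [ 0.59595883 -0.06385999  0.06      ] [0.31159381 0.05697063 1.34252958]
[271 140   1   1   1] [271. 140.] [0.58048432 0.01336155 0.06      ] [0.31159381 0.05697063 1.34252958]
[297 141   1   1   1] [297. 141.] [ 0.57745094 -0.05943782  0.06      ] [0.31159381 0.05697063 1.34252958]
[237 143 
[... 2371 characters left out ...]
 [0.4427126  0.08900342 0.06      ] [0.31159381 0.05697063 1.34252958]
[264 189   1   1   1] [264. 189.] [0.44256685 0.03358192 0.06      ] [0.31159381 0.05697063 1.34252958]
[294 189   1   1   1] [294. 189.] [ 0.44234822 -0.04955461  0.06      ] [0.31159381 0.05697063 1.34252958]
[250 190   1   1   1] [250. 190.] [0.43988398 0.07238109 0.06      ] [0.31159381 0.05697063 1.34252958]
[262 191   1   1   1] [262. 191.] [0.43701282 0.03914646 0.06      ] [0.31159381 0.05697063 1.34252958]
[284 191   1   1   1] [284. 191.] [ 0.43685244 -0.02179293  0.06      ] [0.31159381 0.05697063 1.34252958]
[250 194   1   1   1] [250. 194.] [0.42875656 0.0723966  0.06      ] [0.31159381 0.05697063 1.34252958]
```

View pics/c.png

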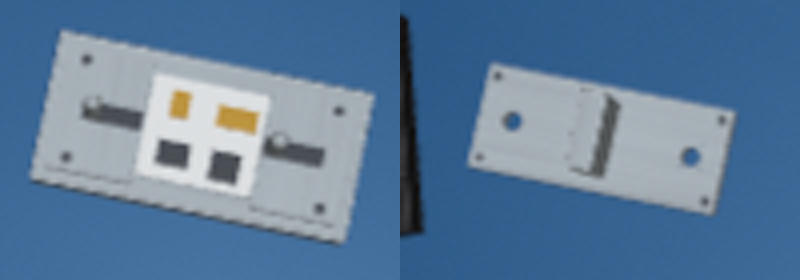

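```bash
cat >> h.py <<'E'
def shift(o,target,yaw_deg):
    """tool-axis shift and roll units from obs to world target"""
    from scipy.spatial.transform import Rotation as Rn
    R=Rn.from_euler("xyz",o["ee_rot"]).as_matrix()
    y=np.degrees(o["ee_rot"][2]); d=(yaw_deg-y+180)%360-180
    return np.round(R.T@(np.array(target)-o["tool_pos"]),4), round(-d/10,3)
E
python3 - <<'E'
from h import *; from bench import robot
s=dict(np.load("top0.npz"))
for n,h,ps in(("pins",.072,((245,150.75),(291.5,160.25))),("holes",.014,((128,168.25),(172.75,177.25)))):
    a,b=[ray(s,*p,h)[:2] for p in ps]; d=a-b
    print(n,a,b,(a+b)/2,np.hypot(*d),np.degrees(np.arctan2(d[1],d[0]))-90)
print(shift(robot.get_obs(),[.495,.361,.15],168.8))
E
```

```text
pins [0.54791668 0.08592593] [ 0.52097993 -0.0425262 ] [0.53444831 0.02169986] 0.13124609231506468 -11.843458693517093
holes [0.50843252 0.42459072] [0.48194282 0.29517713] [0.49518767 0.35988393] 0.1320968646589283 -11.56809505090807
(array([ 0.6043, -0.6502,  0.0558]), np.float64(-14.217))
```

Emit:
{"method": "carry_out", "body": {
  "steps": [
    [[0.6, -0.65, 0.03], -14.2, -0.3],
    [[0.6, -0.65, 0.03], -14.2, -0.3],
    [[0.6, -0.65, 0.03], -14.2, -0.3],
    [[0.6, -0.65, 0.03], -14.2, -0.3],
    [[0.6, -0.65, 0.03], -14.2, -0.3],
    [[0.6, -0.65, 0.03], -14.2, -0.3],
    [[0.6, -0.65, 0.03], -14.2, -0.3],
    [[0.6, -0.65, 0.03], -14.2, -0.3],
    [[0.6, -0.65, 0.03], -14.2, -0.3],
    [[0.6, -0.65, 0.03], -14.2, -0.3]
  ]
}}

```text
time: 1.35
tool_pos: [0.4195, 0.1106, 0.184]
ee_rot: [-3.142, 0.001, 2.346]
wrist_force: [0.4, 0.4, 0.7]
width: 0.0613
finger_force: 0.0
```

Run:
```python
from h import *; from bench import robot
o=robot.get_obs();print(o,shift(o,[.4955,.3605,.15],168.6))
```

```text
{'time': 1.35, 'joint_positions': array([ 1.27396849e-01, -1.70583379e-01,  1.66137845e+00, -4.95646169e-04,
        1.65049201e+00, -6.48156224e-01]), 'qvel': array([ 1.12850847,  0.54818638, -0.41917341, -0.00721388, -0.13627937,
       -0.36105244]), 'joint_torque': array([ -3.02787915, -25.8435899 , -28.24861765,   0.27845752,
         0.44862687,   0.31918315]), 'tool_pos': array([0.41948011, 0.11061923, 0.1840123 ]), 'ee_rot': array([-3.14153799e+00,  5.78347590e-04,  2.34630988e+00]), 'wrist_force': array([0.40782315, 0.44504046, 0.70735199]), 'wrist_torque': array([ 0.01680389, -0.15553246, -0.03356365]), 'finger_force': 0.0, 'width': 0.06125707189328206} (array([0.1252, 0.2292, 0.0339]), np.float64(-3.417))
```

Emit:
{"method": "carry_out", "body": {
  "steps": [
    [[0.12, 0.2, 0.03], -3.2, -0.3],
    [[0.12, 0.2, 0.03], -3.2, -0.3],
    [[0.12, 0.2, 0.03], -3.2, -0.3],
    [[0.12, 0.2, 0.03], -3.2, -0.3],
    [[0.12, 0.2, 0.03], -3.2, -0.3],
    [[0.12, 0.2, 0.03], -3.2, -0.3],
    [[0.12, 0.2, 0.03], -3.2, -0.3]
  ]
}}

```text
time: 2.22
tool_pos: [0.4799, 0.3326, 0.1548]
ee_rot: [3.142, 0.001, 2.897]
wrist_force: [0.4, 0.1, -0.1]
width: 0.0606
finger_force: 0.0
```

Run:
```python
from h import *; from bench import robot
o=robot.get_obs();print(o["qvel"],o["tool_pos"],shift(o,[.4955,.3605,.02],168.6))
```

```text
[-0.0046733  -0.00746024 -0.00141627  0.00014623 -0.0051984  -0.00118023] [0.47987259 0.33259084 0.15483742] (array([-0.0083,  0.0309,  0.1348]), np.float64(-0.263))
```

Descend in two stages: align first, then go down.

Emit:
{"method": "carry_out", "body": {
  "steps": [
    [[-0.008, 0.031, 0.06], -0.26, -0.3],
    [[-0.008, 0.031, 0.07], -0.26, -0.3],
    [[-0.008, 0.031, 0.07], -0.26, -0.3],
    [[-0.008, 0.031, 0.07], -0.26, -0.3]
  ]
}}

```text
time: 2.72
tool_pos: [0.4959, 0.3617, 0.0866]
ee_rot: [3.14, 0.003, 2.943]
wrist_force: [0.1, -0.4, 1.3]
width: 0.061
finger_force: 0.0
```

Run:
```python
from h import *; from bench import robot
o=robot.get_obs();print(o["tool_pos"],shift(o,[.4955,.3605,.021],168.6))
```

```text
[0.4959465  0.36172972 0.086612  ] (array([ 0.0004, -0.0014,  0.0656]), np.float64(-0.0))
```

Emit:
{"method": "carry_out", "body": {
  "steps": [
    [[0, -0.001, 0.04], 0, -0.3],
    [[0, -0.001, 0.065], 0, -0.3],
    [[0, -0.001, 0.065], 0, -0.3],
    [[0, -0.001, 0.065], 0, 1],
    [[0, -0.001, 0.065], 0, 1],
    [[0, -0.001, 0.065], 0, 1],
    [[0, -0.001, 0.065], 0, 1],
    [[0, -0.001, 0.065], 0, 1]
  ]
}}

```text
time: 3.72
tool_pos: [0.4952, 0.3619, 0.0198]
ee_rot: [3.14, 0.001, 2.944]
wrist_force: [1.3, 3.1, 0.0]
width: 0.0178
finger_force: 30.0
```

Emit:
{"method": "carry_out", "body": {
  "steps": [
    [[0, 0, -0.02], 0, 1],
    [[0, 0, -0.06], 0, 1],
    [[0, 0, -0.1], 0, 1],
    [[0, 0, -0.13], 0, 1],
    [[0, 0, -0.13], 0, 1],
    [[0, 0, -0.13], 0, 1],
    [[0, 0, -0.13], 0, 1]
  ]
}}

```text
time: 4.6
tool_pos: [0.4935, 0.3601, 0.1463]
ee_rot: [-3.138, -0.004, 2.944]
wrist_force: [0.2, -0.4, -5.8]
width: 0.0176
finger_force: 30.0
```

Run:
```python
from h import *; from bench import robot
o=robot.get_obs();print(o["tool_pos"],o["ee_rot"],o["wrist_force"],o["wrist_torque"],o["width"],shift(o,[.5345,.0217,.15],168.2))
s=robot.snapshot("scene");cv2.imwrite("pics/s1.png",s["image"][...,::-1])
```

```text
[0.49353909 0.36014142 0.14630305] [-3.13777968 -0.0038877   2.94360078] [ 0.23332634 -0.44607923 -5.75571807] [ 0.04601675 -0.12605772  0.06998554] 0.017622198547786985 (array([-0.1067, -0.3238, -0.0029]), np.float64(0.046))
```

View pics/s1.png

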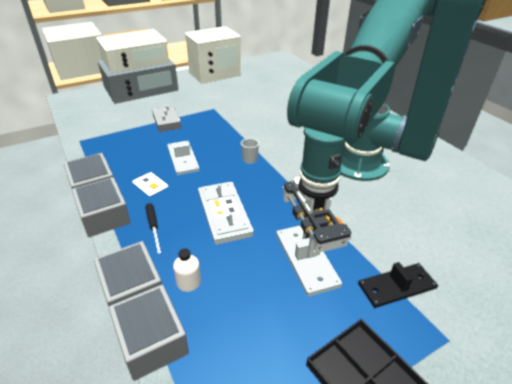

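The plate is held level by its handle around (310,250) and hangs clear of the mat. Next I carry it over the pins.

Emit:
{"method": "carry_out", "body": {
  "steps": [
    [[-0.015, -0.045, 0], 0, 1],
    [[-0.033, -0.1, 0], 0.05, 1],
    [[-0.05, -0.155, 0], 0.05, 1],
    [[-0.068, -0.21, 0], 0.05, 1],
    [[-0.085, -0.26, 0], 0.05, 1],
    [[-0.1, -0.3, 0], 0.05, 1],
    [[-0.107, -0.324, 0], 0.05, 1],
    [[-0.107, -0.324, 0], 0.05, 1],
    [[-0.107, -0.324, 0], 0.05, 1],
    [[-0.107, -0.324, 0], 0.05, 1]
  ]
}}

```text
time: 5.9
tool_pos: [0.5358, 0.0233, 0.149]
ee_rot: [3.141, -0.001, 2.936]
wrist_force: [-0.3, 0.6, -5.9]
width: 0.0178
finger_force: 30.0
```

Run:
```python
from h import *; from bench import robot
o=robot.get_obs();print(o["tool_pos"],o["ee_rot"],o["wrist_force"],o["wrist_torque"],shift(o,[.5345,.0217,.1],168.2))
s=robot.snapshot("scene");np.savez("s2.npz",**s);cv2.imwrite("pics/s2.png",cv2.resize(s["image"][140:270,160:300,::-1],None,fx=4,fy=4,interpolation=cv2.INTER_CUBIC))
```

```text
[0.53576558 0.02334529 0.14896114] [ 3.14143237e+00 -6.94294198e-04  2.93645284e+00] [-0.2957058   0.63532399 -5.85800468] [ 0.05538932 -0.12476126 -0.00452137] (array([ 0.0009, -0.0019,  0.049 ]), np.float64(0.005))
```

View pics/s2.png

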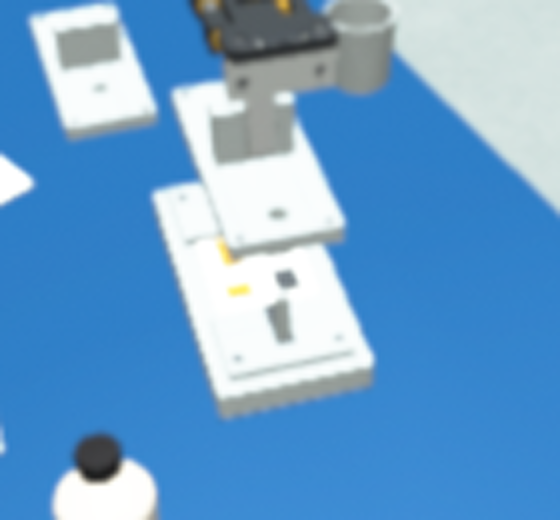

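The crop shows the plate hovering over the fixture. The near hole is at crop (278,213) and the near pin's tip at about (276,304). I cross-check their alignment by ray casting.

Run:
```python
from h import *
s=dict(np.load("s2.npz"))
p=ray(s,160+276/4-.4,140+303/4-.4,.072);q=ray(s,160+278/4-.4,140+213.5/4-.4,.143)
a=np.radians(-11.8);d=(q-p)[:2];print(p,q,d,"plate x,y:",d@[np.cos(a),np.sin(a)],d@[-np.sin(a),np.cos(a)])
im=s["image"];print(im[210:228,222:238].mean(-1).astype(int))
```

```text
[0.55799729 0.09575497 0.072     ] [0.55085497 0.08899914 0.143     ] [-0.00714232 -0.00675583] plate x,y: -0.005609847890663902 -0.008073638574110531
[[253 255 255 255 255 255 250 185 137 132 132 150 217 253 255 255]
 [244 254 255 255 255 255 254 227 171 156 162 186 228 253 255 255]
 [232 254 255 255 255 255 255 249 228 220 234 249 253 255 255 255]
 [242 253 255 255 255 255 255 251 243 243 252 255 255 255 255 255]
 [254 255 255 255 255 255 253 238 227 231 249 254 254 254 253 253]
 [255 255 255 255 254 251 234 192 179 190 233 251 253 253 252 252]
 [255 255 254 251 233 200 168 154 154 168 222 249 252 252 252 252]
 [253 253 252 244 202 152 139 144 149 164 219 249 252 252 252 252]
 [252 252 251 245 215 155 137 143 149 161 215 247 252 252 252 252]
 [252 252 251 248 230 167 139 142 148 158 206 244 251 252 252 252]
 [252 252 252 250 240 192 147 143 146 156 200 241 250 252 252 252]
 [251 251 251 251 246 222 165 144 146 155 198 241 251 252 252 252]
 [251 251 251 251 250 238 189 150 146 152 189 237 250 252 252 252]
 [251 252 252 252 251 244 210 158 145 147 173 227 249 252 252 252]
 [252 252 252 252 252 248 227 170 149 151 167 217 246 252 252 252]
 [252 252 252 252 252 250 241 204 182 192 207 231 247 252 252 252]
 [252 252 252 252 252 252 249 239 234 238 243 247 251 252 252 252]
 [252 252 252 252 252 252 251 250 250 250 250 251 252 252 252 252]]
```

Run:
```python
from h import *
def proj(s,X):
    c=s["R"]@X+s["t"]; return (s["mtx"]@c/c[2])[:2].round(2)
s=dict(np.load("s2.npz")); t=dict(np.load("top0.npz")); s0=dict(np.load("scene0.npz"))
for z in(.032,.066,.072): print(z,"near",proj(s,[.548,.0859,z]),"far",proj(s,[.521,-.0425,z]),"top",proj(t,[.548,.0859,z]),proj(t,[.521,-.0425,z]))
print("hole pred",proj(s,[.5358+.066*.2045,.0233+.066*.979,.143]))
for n,k in(("scene0",s0),("top0",t)):
    W=world(k);Z=W[...,2]; 
    m=(Z>.042)&(Z<.085)&(abs(W[...,0]-.535)<.04)&(abs(W[...,1]-.02)<.09)
    c,l,st,ce=cv2.connectedComponentsWithStats(m.astype(np.uint8))
    for i in range(1,c):
        if st[i,4]>3: print(n,st[i],ce[i].round(1),W[l==i].mean(0).round(4),np.sort(Z[l==i]).round(3))
print(s0["image"][180:202,212:226].mean(-1).astype(int))
print(t["image"][145:158,238:252].mean(-1).astype(int))
```

```text
0.032 near [230.66 222.56] far [219.76 193.95] top [245.33 153.29] [290.42 162.53]
0.066 near [230.34 213.62] far [219.26 185.23] top [245.06 151.12] [291.32 160.6 ]
0.072 near [230.28 212.01] far [219.17 183.65] top [245.01 150.72] [291.49 160.24]
hole pred [229.45 192.56]
scene0 [218 184   4  10  35] [219.5 188.6] [ 0.5244 -0.0346  0.0598] [0.045 0.045 0.047 0.047 0.048 0.048 0.051 0.051 0.052 0.053 0.054 0.056
 0.056 0.056 0.057 0.057 0.059 0.061 0.062 0.062 0.062 0.064 0.064 0.064
 0.066 0.066 0.069 0.07  0.07  0.071 0.071 0.071 0.072 0.072 0.073]
scene0 [229 213   4  10  38] [230.4 217.5] [0.5519 0.0939 0.0598] [0.042 0.044 0.045 0.046 0.046 0.048 0.048 0.049 0.051 0.053 0.053 0.054
 0.054 0.056 0.056 0.057 0.057 0.058 0.06  0.061 0.063 0.064 0.064 0.065
 0.066 0.066 0.067 0.068 0.069 0.07  0.07  0.07  0.071 0.071 0.071 0.071
 0.072 0.073]
top0 [243 149   4   6  20] [244.4 151.2] [0.5477 0.0877 0.0655] [0.043 0.046 0.054 0.06  0.062 0.064 0.064 0.067 0.067 0.068 0.069 0.069
 0.069 0.069 0.071 0.071 0.072 0.073 0.073 0.079]
top0 [289 158   4   6  18] [290.6 160.7] [ 0.5208 -0.040
[... 1488 characters left out ...]
5 174 174 173 175 176 176 175 176 175 174 172 172]
 [175 175 174 175 175 175 176 175 177 176 175 174 172 172]
 [176 175 173 174 175 172 170 171 167 170 174 174 171 173]
 [176 175 173 175 171 157 158 163 142 156 174 173 172 173]
 [176 175 174 175 153 142 163 172 144 145 159 162 166 172]
 [175 175 175 175 137 114 146 153 124  97  96 120 135 149]
 [176 175 175 176 137  84  88 101  95  78  75  79  80  79]
 [175 175 176 173 127  72  76  85  87  83  79  80  79  80]
 [175 175 176 167 138 110  99  93  84  80  79  79  79  78]
 [175 175 176 177 178 167 150 135 120 109 105 100  91  84]
 [175 177 177 178 177 177 176 176 175 166 157 148 135 123]
 [176 177 177 177 177 177 177 175 176 175 173 174 177 176]]
```

Emit:
{"method": "carry_out", "body": {
  "steps": [
    [[0.0005, -0.001, 0.02], 0, 1],
    [[0.0005, -0.001, 0.04], 0, 1],
    [[0.0005, -0.001, 0.053], 0, 1],
    [[0.0005, -0.001, 0.053], 0, 1],
    [[0.0005, -0.001, 0.053], 0, 1]
  ]
}}

```text
time: 6.58
tool_pos: [0.536, 0.0216, 0.0972]
ee_rot: [3.141, 0.002, 2.935]
wrist_force: [0.1, 0.3, -5.5]
width: 0.018
finger_force: 30.0
```

Run:
```python
from h import *; from bench import robot
o=robot.get_obs();print(o["tool_pos"],o["ee_rot"],o["wrist_force"],o["wrist_torque"],shift(o,[.5345,.0217,.09],168.2))
s=robot.snapshot("scene");np.savez("s3.npz",**s);a=cv2.resize(s["image"][165:235,185:255,::-1],None,fx=5.7,fy=5.7,interpolation=cv2.INTER_CUBIC)
t=robot.snapshot("top");np.savez("t3.npz",**t);b=cv2.resize(t["image"][120:190,230:300,::-1],None,fx=5.7,fy=5.7,interpolation=cv2.INTER_CUBIC)
cv2.imwrite("pics/s3.png",np.hstack([a,b]))
```

```text
[0.53601639 0.0215926  0.09720327] [3.14139821e+00 1.69479806e-03 2.93527525e+00] [ 0.10481341  0.26500299 -5.54008115] [ 0.08626145 -0.09226439 -0.02644467] (array([ 0.0015, -0.0002,  0.0072]), np.float64(-0.002))
```

View pics/s3.png

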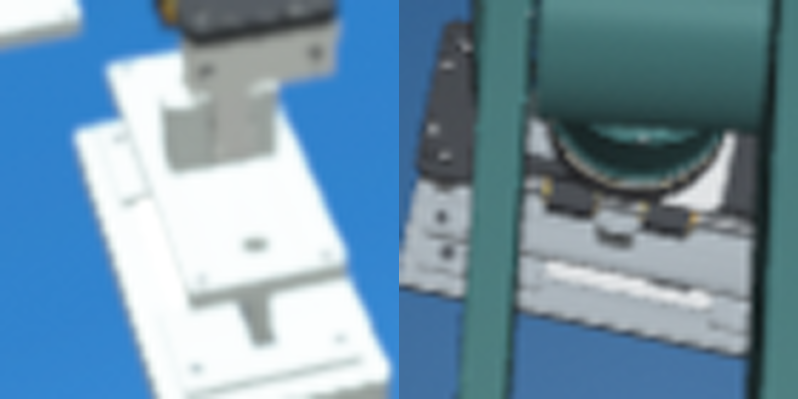

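Run:
```python
from h import *
s=dict(np.load("s3.npz"));g=255-s["image"][203:212,224:236].mean(-1);print(g.astype(int))
g[g<25]=0;v,u=np.indices(g.shape);u=(u*g).sum()/g.sum()+224;v=(v*g).sum()/g.sum()+203
print(u,v,ray(s,u,v,.0914))
```

```text
[[ 1  2  2  2  2  2  2  2  2  2  2  2]
 [ 2  2  2  2  2  2  2  2  2  2  2  2]
 [ 2  2  2  3  4  6  6  4  3  2  2  2]
 [ 2  2  3  9 19 26 26 18  6  3  2  2]
 [ 2  2  5 24 61 75 72 50 15  3  2  2]
 [ 2  2  5 24 59 73 69 44 13  3  2  2]
 [ 2  2  4  9 19 25 21 13  5  2  2  2]
 [ 2  2  2  3  4  5  4  3  2  2  2  2]
 [ 2  2  2  2  2  2  2  2  3  3  3  3]]
229.406160867085 207.4152880775813 [0.55089942 0.08760573 0.0914    ]
```

Emit:
{"method": "carry_out", "body": {
  "steps": [
    [[0.0014, 0.0008, 0], 0, 1],
    [[0.0014, 0.0008, 0.002], 0, 1],
    [[0.0014, 0.0008, 0.004], 0, 1],
    [[0.0014, 0.0008, 0.006], 0, 1],
    [[0.0014, 0.0008, 0.007], 0, 1],
    [[0.0014, 0.0008, 0.007], 0, 1]
  ]
}}

```text
time: 7.42
tool_pos: [0.5341, 0.0225, 0.0891]
ee_rot: [-3.141, -0.0, 2.935]
wrist_force: [-0.5, -0.5, -5.4]
width: 0.0179
finger_force: 30.0
```

Emit:
{"method": "carry_out", "body": {
  "steps": [
    [[0, 0, 0.001], 0, 1],
    [[0, 0, 0.002], 0, 1],
    [[0, 0, 0.003], 0, 1],
    [[0, 0, 0.003], 0, 1]
  ]
}}

```text
time: 7.92
tool_pos: [0.5343, 0.0226, 0.0863]
ee_rot: [3.141, 0.0, 2.935]
wrist_force: [0.3, 0.2, -5.3]
width: 0.0179
finger_force: 30.0
```

Emit:
{"method": "carry_out", "body": {
  "steps": [
    [[0, 0, 0.001], 0, 1],
    [[0, 0, 0.002], 0, 1],
    [[0, 0, 0.003], 0, 1],
    [[0, 0, 0.004], 0, 1],
    [[0, 0, 0.004], 0, 1]
  ]
}}

```text
time: 8.55
tool_pos: [0.5345, 0.0228, 0.0823]
ee_rot: [3.141, 0.001, 2.935]
wrist_force: [1.6, 1.2, -5.9]
width: 0.0181
finger_force: 30.0
```

Emit:
{"method": "carry_out", "body": {
  "steps": [
    [[-0.0003, 0.0003, 0.001], 0, 1],
    [[-0.0003, 0.0003, 0.003], 0, 1],
    [[-0.0003, 0.0003, 0.005], 0, 1],
    [[-0.0003, 0.0003, 0.007], 0, 1],
    [[-0.0003, 0.0003, 0.008], 0, 1],
    [[-0.0003, 0.0003, 0.008], 0, 1]
  ]
}}

```text
time: 9.3
tool_pos: [0.5345, 0.0228, 0.0741]
ee_rot: [3.142, 0.0, 2.935]
wrist_force: [1.6, 1.4, -5.6]
width: 0.0179
finger_force: 30.0
```

Both pins have entered the holes. I continue down, with a small relief shift.

Emit:
{"method": "carry_out", "body": {
  "steps": [
    [[-0.0005, 0.0003, 0.002], 0, 1],
    [[-0.0005, 0.0003, 0.004], 0, 1],
    [[-0.0005, 0.0003, 0.006], 0, 1],
    [[-0.0005, 0.0003, 0.008], 0, 1],
    [[-0.0005, 0.0003, 0.01], 0, 1],
    [[-0.0005, 0.0003, 0.01], 0, 1]
  ]
}}

```text
time: 10.05
tool_pos: [0.5347, 0.0228, 0.0638]
ee_rot: [-3.141, -0.001, 2.935]
wrist_force: [-0.1, 1.8, -5.8]
width: 0.0179
finger_force: 30.0
```

Emit:
{"method": "carry_out", "body": {
  "steps": [
    [[0, 0, 0.002], 0, 1],
    [[0, 0, 0.004], 0, 1],
    [[0, 0, 0.006], 0, 1],
    [[0, 0, 0.008], 0, 1],
    [[0, 0, 0.008], 0, 1]
  ]
}}

```text
time: 10.68
tool_pos: [0.5348, 0.0229, 0.056]
ee_rot: [-3.141, -0.001, 2.935]
wrist_force: [-0.9, -0.4, -6.6]
width: 0.0179
finger_force: 30.0
```

Emit:
{"method": "carry_out", "body": {
  "steps": [
    [[0, 0, 0.001], 0, 1],
    [[0, 0, 0.002], 0, 1],
    [[0, 0, 0.003], 0, 1],
    [[0, 0, 0.003], 0, 1],
    [[0, 0, 0.003], 0, 1]
  ]
}}

```text
time: 11.3
tool_pos: [0.5351, 0.0229, 0.0533]
ee_rot: [-3.142, 0.0, 2.935]
wrist_force: [0.1, 1.0, -6.6]
width: 0.018
finger_force: 30.0
```

Emit:
{"method": "carry_out", "body": {
  "steps": [
    [[0, 0, 0.0005], 0, 1],
    [[0, 0, 0.001], 0, 1],
    [[0, 0, 0.001], 0, 1]
  ]
}}

```text
time: 11.68
tool_pos: [0.535, 0.0229, 0.0522]
ee_rot: [-3.142, -0.0, 2.935]
wrist_force: [0.5, 0.3, -5.5]
width: 0.0176
finger_force: 30.0
```

Emit:
{"method": "carry_out", "body": {
  "steps": [
    [[0, 0, 0.0005], 0, 1],
    [[0, 0, 0.0005], 0, 1],
    [[0, 0, 0.0005], 0, 1]
  ]
}}

```text
time: 12.05
tool_pos: [0.535, 0.0229, 0.0518]
ee_rot: [-3.141, -0.0, 2.935]
wrist_force: [0.4, -0.1, -5.6]
width: 0.0177
finger_force: 30.0
```

Emit:
{"method": "carry_out", "body": {
  "steps": [
    [[0, 0, 0.0005], 0, 1],
    [[0, 0, 0.0005], 0, 1],
    [[0, 0, 0.0005], 0, 1]
  ]
}}

```text
time: 12.42
tool_pos: [0.5351, 0.0229, 0.0517]
ee_rot: [-3.142, 0.0, 2.935]
wrist_force: [-1.7, 0.1, -2.2]
width: 0.0181
finger_force: 30.0
```

Emit:
{"method": "carry_out", "body": {
  "steps": [
    [[0, 0, 0.0004], 0, 1],
    [[0, 0, 0.0004], 0, 1],
    [[0, 0, 0.0004], 0, 1]
  ]
}}

```text
time: 12.8
tool_pos: [0.5352, 0.0229, 0.0517]
ee_rot: [-3.142, 0.001, 2.935]
wrist_force: [-4.4, -0.9, 4.0]
width: 0.0177
finger_force: 30.0
```

The height has stopped falling and the force has turned upward, so the plate is seated. I release it with a partial opening to keep the fingers off the pins, then rise.

Emit:
{"method": "carry_out", "body": {
  "steps": [
    [[0, 0, 0], 0, 0.3],
    [[0, 0, 0], 0, 0.2],
    [[0, 0, 0], 0, 0.2],
    [[0, 0, 0], 0, 0.2],
    [[0, 0, -0.01], 0, 0.2],
    [[0, 0, -0.04], 0, 0.2],
    [[0, 0, -0.09], 0, 0.2],
    [[0, 0, -0.14], 0, 0.2],
    [[0, 0, -0.15], 0, 0.2],
    [[0, 0, -0.15], 0, 0.2]
  ]
}}

```text
time: 14.05
tool_pos: [0.5353, 0.0229, 0.2015]
ee_rot: [3.141, 0.002, 2.935]
wrist_force: [0.1, -0.6, 0.0]
width: 0.0376
finger_force: 0.0
```

Run:
```python
from h import *; from bench import robot
o=robot.get_obs();print(o["tool_pos"],o["wrist_force"],o["width"])
s=robot.snapshot("scene");W=world(s)
m=(abs(W[...,0]-.535)<.1)&(abs(W[...,1]-.02)<.12)&(W[...,2]>.041)&(W[...,2]<.052)
A=np.c_[W[m][:,:2],np.ones(m.sum())];print(m.sum(),"plane",np.linalg.lstsq(A,W[m][:,2],rcond=None)[0],np.median(W[m][:,2]))
cv2.imwrite("pics/s4.png",cv2.resize(s["image"][120:270,140:300,::-1],None,fx=3.7,fy=3.7,interpolation=cv2.INTER_CUBIC))
```

```text
[0.53531441 0.02291703 0.20145198] [ 0.14633569 -0.62553326  0.01249698] 0.037553660406159234
791 plane [-0.00330359 -0.00055744  0.04745052] 0.04558327017556977
```

View pics/s4.png

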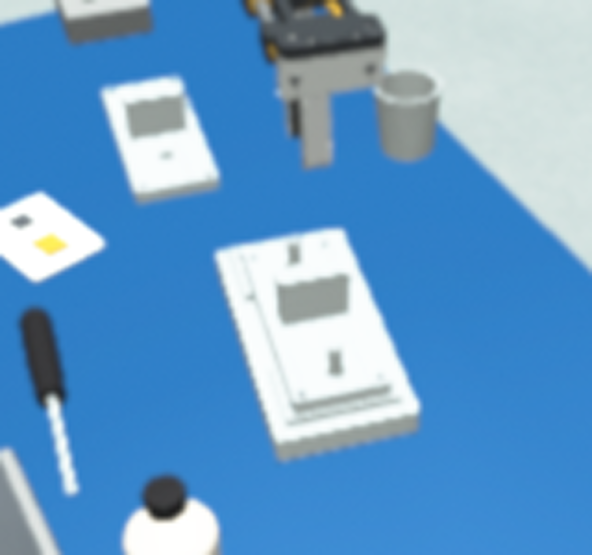

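The plate lies flush and level: its top is at 0.0456 m against 0.046 m nominal. Both pins stand through it, at crop (294,254) and (335,362), the gripper is clear and the other plate is untouched, so I hand the job in.

```bash
python3 -c "
from bench import robot
print(robot.close_job())"
```

```text
the job is handed in; nothing more can be done
None
```

The wide-hole press plate is seated flush over both guide pins and released, the other plate is untouched, and the job is handed in at about 14 s; no verdict came back.

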